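Pin the lid back on the ion-source box

ROBOT

A 6-joint arm with a two-finger parallel gripper is mounted at the origin on the work surface. World frame = base frame: x ahead of the robot, y to its left, z up, the work surface at z = 0. Lengths are in mm, angles in rad, forces in N, time in s.
With the tool pointing down it reaches from about 350 to 925 mm from the base axis. Payload 6.4 kg.
Tool frame: the origin (TCP) lies on the mounting face of the last link; the fingertips stand 199 mm ahead of it and the grasp point (between the pads) lies 180 mm ahead of it; z points along the fingers, y is the line along which they close (so a half turn about z gives the same grasp; the last joint's range is limited). The gripper opens to 94 mm and grips with 3 to 60 N. Pads are 16 mm wide; open, the fingers measure 119 mm over their backs; the gripper's body (75 mm by 177 mm) begins 78 mm behind the grasp point.
Start: joints at [0.929, 0.245, 1.558, -0, 1.339, -0.174], TCP at [293.1, 580.179, 404.655] pointing down, gripper open.
Joint ranges: [-3.13, 3.13], [-1.02, 2.26], [0.13, 2.54], [-0.95, 4.09], [0.21, 2.88], [-2.74, 2.74]. Speed limits (rad/s): [2.57, 2.57, 3.14, 3.14, 3.14, 3.14].

INTERFACE

Orientations are given as a unit quaternion [x, y, z, w].
In Python, from rig import * gives the robot as it stands.
- The arm moves only by the tool send_rows, never from a script. Its arguments are lists of equal length, an entry for each row: "xyz": the shift along the tool's x, y, z in units of 40 mm (1.0 is 40 mm), a list of three; "twist": the turn about the tool's z in units of 6 degrees (1.0 is 6 degrees); "jaw": the finger opening in mm, from 0 to 94. A call has 1 to 5 rows; each row shifts and turns the commanded pose from where the row before left it, along the tool's axes as they then stand; what a row does not reach is not made up. A row lasts 1/12 s, in which the tool goes at most 41.7 mm and 7.16 degrees, less where a joint would pass 70% of its speed; a pose out of reach is approached as far as the arm can. A call is refused whole if a number of a shift passes 1 or a number of a turn 1, either way. A call with a gripper value outside its range is refused whole. The fingers move at their own pace and stop on an object; "newtons" is the grip in N (left out, the last holds). Time passes only in rows, so rows that do not move let the fingers close. It gives the time, the measured TCP pose, the force, the opening and the grip force at its end, in the units of the state.
- sense(): the state, without advancing time (a new reading comes with each control period).
- capture(name): name is "scene" or "top" or "wrist"; returns a dict with "color" (480x640x3 uint8, red, green, blue), "K" (3x3 intrinsics, pixels), "cam_to_world" (4x4, takes a point from camera to world coordinates). Camera axes: x right, y down, z forward; pixel columns grow to the right and rows downward; lengths in mm; the calibration is good to about 2 mm. A picture is of the moment at which its call begins. There is no depth.
- sign_off(): hands the job in; it is judged then, once.
Trained networks look in a picture, given as the dict that the camera call returned (one of the last four; its "shot" number tells which), for a name from the list of things; names that differ only in an ending like _2 or _b are one class to them, and where a whole thing is asked for, a point or a joint stands for the part that bears it (a point fixed in the world has none). Each returns a list of dicts, best first, with "score" (0 to 1); they miss things now and then, are a little off and sometimes report something else, mostly with a low value. They report only what shows in the picture. A call takes as long as a camera call. They do not tell look-alikes from the thing itself.
- regions_of(query, picture): "pixels" (480x640 bool, what is visible of it) and "box" ([left, top, right, bottom] as shares, 0 to 1, of the picture: columns of its width, rows of its height, round what is visible of it).
- place_of(query, picture): "point" ([row, column] as shares, 0 to 1, of the picture: columns of its width, rows of its height: a listed point, or the origin of a listed thing).
The state is a dict: "time": time; "joint_positions": joint angles; "dq": joint speeds; "joint_torque": joint torques, N m; "eef_pos": TCP position; "tool_rot": TCP orientation; "contact_force": force on the tool from outside, world axes, zero at the start; "wrist_torque": the same for the moment, N m; "width": opening from 0.0 (shut) to 1.0 (fully open); "grasp_force": force on a finger pad.
Only numpy, scipy, OpenCV 4.12 (cv2) and the standard library are available. Lean on these libraries where they do the work, as an engineer would, in place of code of your own. Each camera call takes 0.05 s, during which the arm holds its last target. There are 200 camera calls.

TASK

The lid of the orange ion-source box is back in its place and latched at its free edge, but its hinge has no pin. Take the long steel pin with the orange knob out of the grey rack (not the blue or black one) and slide it down through the hinge knuckles until its collar sits on the mouth of the top knuckle, then let go; the lid must stay where it is.

Things in the scene. Friction and masses are not known exactly. Their poses are not given: they have to be found in the camera images.
- hinge_pin: The right pin, about 0.1 kg: steel shank 10 mm in diameter, 90 mm long; above it a collar 36 mm wide, 4 mm thick; above that an orange cylindrical knob, 24 mm wide, 45 mm tall (94 to 139 mm above the foot), to grip by. Origin: centre of the shank's foot; z runs up to the knob. Starts upright and loose in one of the three rack holes; lifts straight out.
- hinge_mouth (a point): Centre of the rim of the top hinge knuckle, 124 mm above the table, on the upright hinge axis; z up. A steel funnel, 30 mm wide inside at the rim, 16 mm from 16 mm down. Three knuckles (box, lid, box; bores 16, 18, 16 mm) reach 96 mm down. Beside a front corner of the fixed orange box (160 x 180 x 112 mm); nothing by it is taller. Home: collar on the rim, pin's foot 90 mm below it.
- lid: White upright plate 170 mm wide, 94 tall, 8 thick with a dark panel, in a sill on the front of the orange box, latched at its free end; 0.4 kg, 1 to 3 mm of play. Origin: centre of its steel knuckle, the middle one of three, on the hinge axis 48 mm below the mouth; the plate lies 27 to 197 mm from it towards +y of the lid. Already in place.
- pin_rack: Fixed grey block 70 x 250 x 40 mm (x, y, z); three square holes 13 mm wide, 32 mm deep in a row along its y, at y = -85, 0, 85 mm. Each holds an upright pin, in any order: the orange-knobbed one, a shorter one with a blue ball, a shorter one with a black cross bar. Origin: centre of its underside, on the table.
Not all that is in view belongs to the job. What is shaped like the hinge_pin but red is not meant.

How it is judged:
By the outcome, as a careful person would: the job done as asked, in the order asked, and still so for the second after the job is handed in, with the robot touching nothing.
It also fails if it takes over 40 s, if anything falls off the work surface, if the arm or the gripper's body presses on something with over 40 N, if the wrist force passes 120 N, or if a joint passes its speed limit or range.

## Working session

There is one attempt and no reset: what is moved stays moved. The work goes in short steps, Python scripts to look and compute and a tool call to move; the robot and the scene stay as the last step left them, time stands still between calls to the robot, and variables do not carry over. Pictures are saved under pics/ and viewed, at most 10 in all, crops included, and the job is handed in when it is done.

Besides the shell and the picture viewer there is one more tool, called after "Call:" in YAML: its name, and indented under it one key for each argument. send_rows: Moves the arm, as the interface text tells. Its arguments: {"type":"object","properties":{"xyz":{"type":"array"},"twist":{"type":"array"},"jaw":{"type":"array"},"newtons":{"type":"number"}},"required":["xyz","twist","jaw"]}

```bash
mkdir -p pics; cat > h.py <<'E'
from rig import *
import numpy as np, cv2
def ray(p,uv):
    K=np.array(p["K"]);T=np.array(p["cam_to_world"])
    d=T[:3,:3]@np.linalg.solve(K,[uv[0],uv[1],1.]);return T[:3,3],d/np.linalg.norm(d)
def onz(p,uv,z):
    o,d=ray(p,uv);return o+d*(z-o[2])/d[2]
def proj(p,X):
    T=np.array(p["cam_to_world"]);c=T[:3,:3].T@(np.array(X)-T[:3,3]);q=np.array(p["K"])@c;return q[:2]/q[2]
def tri(obs):
    A=np.zeros((3,3));b=np.zeros(3)
    for p,uv in obs:
        o,d=ray(p,uv);M=np.eye(3)-np.outer(d,d);A+=M;b+=M@o
    return np.linalg.solve(A,b)
def save(p,n): cv2.imwrite("pics/"+n+".png",p["color"][:,:,::-1])
E
python3 - <<'E'
from h import *
P={n:capture(n) for n in("scene","top")}
im=np.hstack([cv2.resize(P[n]["color"],(640,480)) for n in P])
for n,p in P.items():
    save(p,n+"0")
    print(n,np.array(p["cam_to_world"])[:3,3].round(),p["K"][0][0])
    for q in("hinge_pin","hinge_mouth","lid","pin_rack"):
        for r in place_of(q,p)[:3]:
            uv=(r["point"][1]*640,r["point"][0]*480);print(q,round(r["score"],2),np.round(uv,1),onz(p,uv,{"hinge_pin":8,"hinge_mouth":124,"lid":76,"pin_rack":0}[q]).round(1))
print(sense()["tool_rot"])
E
```

```text
scene [ 841. -286.  663.] 437.5473002860887
hinge_pin 0.8 [231.4 359.4] [ 615. -283.    8.]
hinge_pin 0.68 [187.8 305.8] [ 499.4 -292.3    8. ]
hinge_mouth 0.58 [457.4 171.5] [624.2 154.  124. ]
lid 0.84 [451.7 186.6] [621.2 161.6  76. ]
pin_rack 0.62 [239.3 281.8] [ 510.8 -204.1    0. ]
top [ 349.  -97. 1084.] 578.4416105749966
hinge_pin 0.96 [423.6 248.5] [ 609.9 -277.5    8. ]
hinge_pin 0.95 [431.2 308.5] [ 496.  -295.4    8. ]
hinge_pin 0.61 [188.6 207.7] [657.9 179.8   8. ]
hinge_mouth 0.88 [187.9 209.3] [621.6 150.9 124. ]
lid 0.72 [191.1 215.2] [624.6 156.1  76. ]
pin_rack 0.84 [384.  301.2] [ 504.4 -207.7    0. ]
[ 2.31774848e-01  9.72769457e-01 -3.52145448e-05 -4.02467042e-05]
```

View pics/scene0.png

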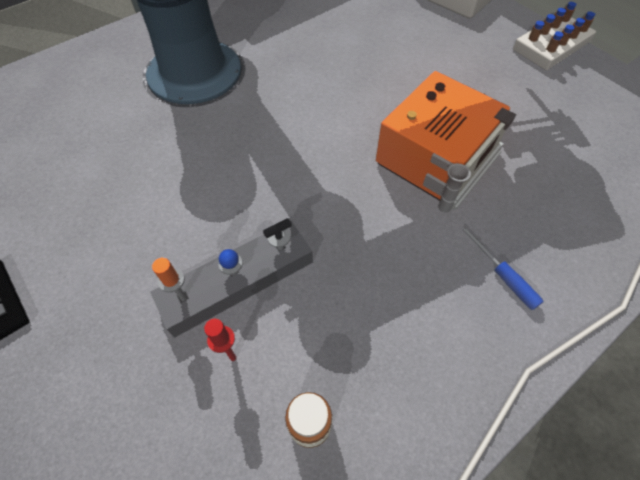

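View pics/top0.png

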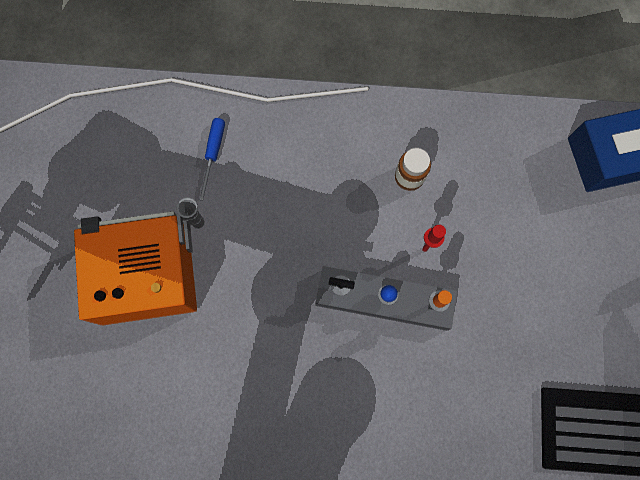

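The scene picture has three candidates. The orange knob is at the rack's end, scene (165,271) and top (442,298). The red look-alike stands on the table at scene (218,335). The blue ball is at (229,259) and the black bar at (278,230). The orange one fits, being orange, cylindrical and in the rack. I'll confirm it with a crop and measure it.

```bash
cat >> h.py <<'E'
def orange(p,box):
    h=cv2.cvtColor(p["color"],cv2.COLOR_RGB2HSV);m=cv2.inRange(h,(6,140,80),(20,255,255));k=np.zeros_like(m);x0,y0,x1,y1=box;k[y0:y1,x0:x1]=m[y0:y1,x0:x1];return k
E
python3 - <<'E'
from h import *
s=capture("scene");t=capture("top")
obs=[]
for p,b in((s,(145,250,190,295)),(t,(425,282,460,315))):
    m=cv2.moments(orange(p,b),True);uv=(m["m10"]/m["m00"],m["m01"]/m["m00"]);obs.append((p,uv));print(uv,m["m00"])
print("knob tri",tri(obs),[onz(p,uv,z).round(1) for p,uv in obs for z in(125,147)])
mo=[]
for p in(s,t):
    r=place_of("hinge_mouth",p)[0]["point"];mo.append((p,(r[1]*640,r[0]*480)))
print("mouth",tri(mo),[onz(p,uv,124).round(1) for p,uv in mo])
a=cv2.resize(s["color"][220:360,130:310],(400,311),interpolation=cv2.INTER_CUBIC)
b=cv2.resize(t["color"][180:270,140:255],(400,311),interpolation=cv2.INTER_CUBIC)
cv2.imwrite("pics/crop.png",np.hstack([a,b])[:,:,::-1])
E
```

```text
(164.686230248307, 271.45146726862305) 443.0
(442.4122807017544, 298.56140350877195) 228.0
knob tri [ 497.72021502 -291.50041505  126.86278905] [array([ 496.6, -291.4,  125. ]), array([ 510.7, -291.2,  147. ]), array([ 498., -292.,  125.]), array([ 494.6, -287.5,  147. ])]
mouth [626.87562686 148.46486867 126.84846516] [array([626.7, 153. , 124. ]), array([626.2, 147.4, 124. ])]
```

View pics/crop.png

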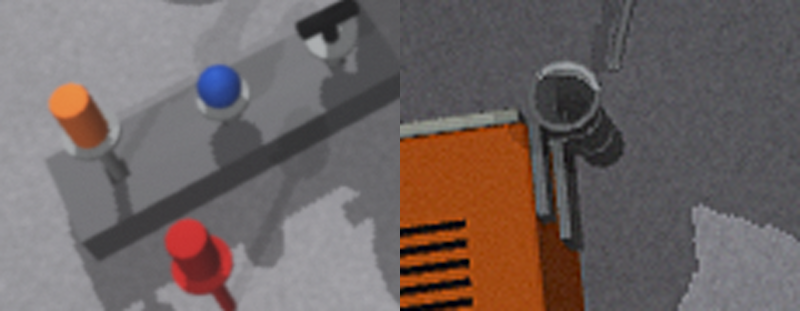

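The crop shows the orange cylindrical knob with a collar at the rack's near end, which is the pin. The red one stands apart on the table. The funnel ring is at about (188,208) in the top view. Next I move over the knob.

Call:
send_rows:
  xyz:
    - [-0.62,-0.75,0]
    - [-0.62,-0.75,0]
    - [-0.62,-0.75,0]
    - [-0.62,-0.75,0]
    - [-0.62,-0.75,0]
  twist: [0,0,0,0,0]
  jaw: [60,60,60,60,60]

```text
time: 1.12
eef_pos: [336.0, 388.8, 404.6]
tool_rot: [0.231, 0.973, 0.0, 0.0]
contact_force: [1.0, -0.2, 0.7]
width: 0.682
grasp_force: 0.0
```

Call:
send_rows:
  xyz:
    - [-0.62,-0.75,0]
    - [-0.62,-0.75,0]
    - [-0.62,-0.75,0]
    - [-0.62,-0.75,0]
    - [-0.62,-0.75,0]
  twist: [0,0,0,0,0]
  jaw: [60,60,60,60,60]

```text
time: 1.53
eef_pos: [379.0, 198.9, 405.0]
tool_rot: [0.231, 0.973, 0.0, 0.0]
contact_force: [0.8, -1.0, 0.3]
width: 0.642
grasp_force: 0.0
```

Call:
send_rows:
  xyz:
    - [-0.62,-0.75,0]
    - [-0.62,-0.75,0]
    - [-0.62,-0.75,0]
    - [-0.62,-0.75,0]
    - [-0.62,-0.75,0]
  twist: [0,0,0,0,0]
  jaw: [60,60,60,60,60]

```text
time: 1.95
eef_pos: [422.0, 8.9, 405.1]
tool_rot: [0.232, 0.973, 0.0, 0.001]
contact_force: [1.2, 0.2, 0.1]
width: 0.638
grasp_force: 0.0
```

Call:
send_rows:
  xyz:
    - [-0.62,-0.75,0]
    - [-0.62,-0.75,0]
    - [-0.62,-0.75,0]
    - [-0.62,-0.75,0]
    - [0,0,0]
  twist: [0,0,0,0,0]
  jaw: [60,60,60,60,60]

```text
time: 2.37
eef_pos: [457.3, -146.1, 405.2]
tool_rot: [0.235, 0.972, -0.001, 0.001]
contact_force: [-1.1, 0.9, -0.5]
width: 0.642
grasp_force: 0.0
```

```bash
python3 - <<'E'
from h import *
p=capture("wrist");save(p,"w1");st=sense();print(st["eef_pos"],np.array(p["cam_to_world"]).round(3),p["K"][0][0])
k=orange(p,(0,0,640,480));n,l,s,c=cv2.connectedComponentsWithStats(k)
for i in range(1,n):
    if s[i,4]>150: print(s[i],c[i],onz(p,c[i],125),onz(p,c[i],147))
E
```

```text
[ 456.89087714 -143.81409834  404.84599999] [[ 4.56000e-01  8.51000e-01  2.59000e-01  3.80919e+02]
 [ 8.90000e-01 -4.36000e-01 -1.35000e-01 -1.07360e+02]
 [-2.00000e-03  2.92000e-01 -9.56000e-01  3.84206e+02]
 [ 0.00000e+00  0.00000e+00  0.00000e+00  1.00000e+00]] 424.1899051757635
[158 353  27  28 352] [172.04261364 362.36079545] [ 486.6742275  -277.47380113  125.        ] [ 477.69827015 -263.03548551  147.        ]
[339 456  47  16 359] [361.22284123 461.66852368] [ 625.83516228 -196.50014249  125.        ] [ 605.04796617 -188.93443963  147.        ]
```

View pics/w1.png

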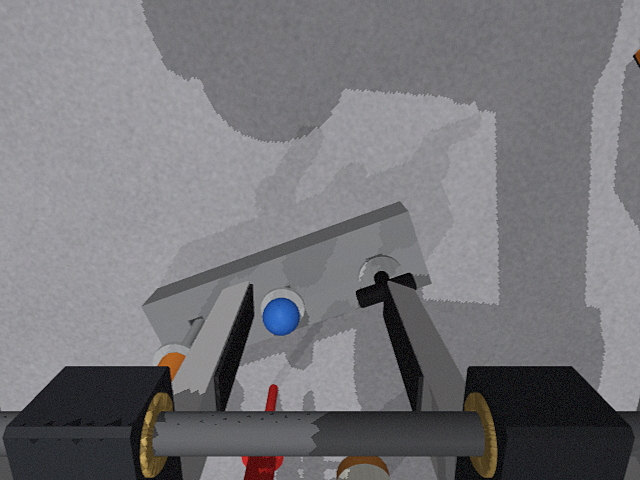

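The wrist view shows the blue ball at (281,316), the black bar at (385,285), and the orange knob half hidden behind the left finger at (172,362). I'll carry on until I'm above it.

Call:
send_rows:
  xyz:
    - [-0.65,-0.725,0]
    - [-0.65,-0.725,0]
    - [-0.65,-0.725,0]
    - [-0.65,-0.725,0]
    - [0,0,0]
  twist: [0,0,0,0,0]
  jaw: [60,60,60,60,60]

```text
time: 2.83
eef_pos: [497.9, -295.3, 404.4]
tool_rot: [0.233, 0.972, -0.001, 0.0]
contact_force: [0.2, -0.2, -0.1]
width: 0.639
grasp_force: 0.0
```

```bash
python3 - <<'E'
from h import *
capture("wrist");capture("wrist")
p=capture("wrist");save(p,"w2");st=sense();print(st["eef_pos"],st["tool_rot"])
k=orange(p,(0,0,640,480));n,l,s,c=cv2.connectedComponentsWithStats(k)
for i in range(1,n):
    if s[i,4]>150: print(s[i],c[i],onz(p,c[i],125),onz(p,c[i],147))
E
```

```text
[ 497.21093922 -290.46691838  404.35478718] [ 2.31444718e-01  9.72847855e-01  4.52970843e-04 -4.33307197e-04]
[ 301  224   39   55 1715] [319.54752187 252.10087464] [ 500.25303696 -292.04902376  125.        ] [ 493.48608645 -288.72865473  147.        ]
```

View pics/w2.png

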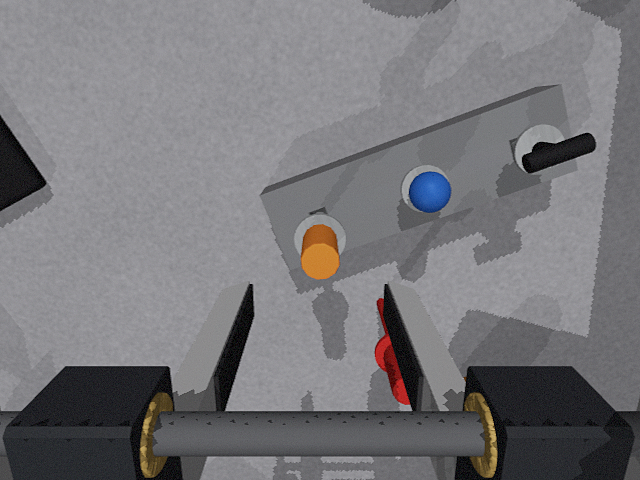

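The knob is centred between the fingers at (320,252), the red pin is clear behind, and the measurements agree to about 2 mm. Descend and grip.

Call:
send_rows:
  xyz:
    - [-0.04,0,0.9]
    - [0,0,0.9]
    - [0,0,0.6]
    - [0,0,0]
    - [0,0,0]
  twist: [0,0,0,0,0]
  jaw: [60,60,60,60,60]

```text
time: 3.4
eef_pos: [498.4, -290.4, 308.1]
tool_rot: [0.231, 0.973, 0.001, -0.001]
contact_force: [-0.3, -1.2, 0.7]
width: 0.635
grasp_force: 0.0
```

Call:
send_rows:
  xyz:
    - [0,0,0]
    - [0,0,0]
    - [0,0,0]
    - [0,0,0]
    - [0,0,0]
  twist: [0,0,0,0,0]
  jaw: [20,18,18,18,18]
  newtons: 25

```text
time: 3.82
eef_pos: [498.8, -292.3, 309.7]
tool_rot: [0.232, 0.973, -0.0, 0.001]
contact_force: [-0.8, -0.2, -0.3]
width: 0.319
grasp_force: 0.0
```

Call:
send_rows:
  xyz:
    - [0,0,0]
    - [0,0,0]
    - [0,0,0]
    - [0,0,0]
    - [0,0,0]
  twist: [0,0,0,0,0]
  jaw: [18,18,18,18,18]

```text
time: 4.23
eef_pos: [498.8, -292.3, 309.2]
tool_rot: [0.232, 0.973, -0.0, 0.0]
contact_force: [-0.6, 0.8, 4.3]
width: 0.25
grasp_force: 25.0
```

Call:
send_rows:
  xyz:
    - [0,0,-0.4]
    - [0,0,-0.8]
    - [0,0,-0.9]
    - [0,0,-0.9]
    - [0,0,-0.9]
  twist: [0,0,0,0,0]
  jaw: [18,18,18,18,18]
  newtons: 30

```text
time: 4.65
eef_pos: [498.3, -292.0, 465.1]
tool_rot: [0.232, 0.973, 0.0, -0.001]
contact_force: [1.0, -0.6, -1.2]
width: 0.247
grasp_force: 30.0
```

Call:
send_rows:
  xyz:
    - [0,0,-0.4]
    - [0,0,0]
  twist: [0,0]
  jaw: [18,18]

```text
time: 4.82
eef_pos: [498.9, -292.5, 485.5]
tool_rot: [0.232, 0.973, -0.002, 0.004]
contact_force: [-0.1, -0.1, -0.4]
width: 0.25
grasp_force: 30.0
```

```bash
python3 - <<'E'
from h import *
p=capture("wrist");save(p,"w3");s=sense();print(s["eef_pos"],s["tool_rot"],s["width"],s["grasp_force"],s["contact_force"])
e=s["eef_pos"];d=np.array([626,150.5,e[2]])-e
print(np.array([[-.8926,.4509],[.4509,.8926]])@d[:2]/40)
E
```

```text
[ 498.64768689 -292.30399943  482.02836407] [ 2.31779506e-01  9.72766929e-01 -9.04208398e-04  1.39461316e-03] 0.24990463263061682 29.993228316307068 [-0.45226203 -0.20359592 -0.99659016]
[ 2.14964122 11.3167502 ]
```

View pics/w3.png

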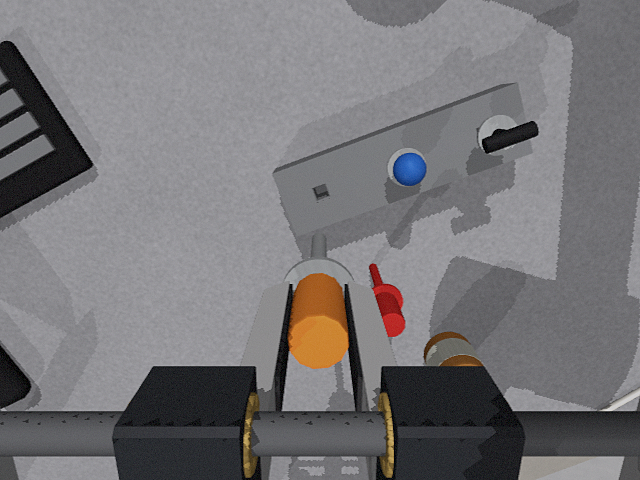

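The empty hole is at (320,191), and the pin hangs in the gripper with its foot at (319,236). Carry it over the hinge.

Call:
send_rows:
  xyz:
    - [0.18,0.94,0]
    - [0.18,0.94,0]
    - [0.18,0.94,0]
    - [0.18,0.94,0]
    - [0.18,0.94,0]
  twist: [0,0,0,0,0]
  jaw: [18,18,18,18,18]

```text
time: 5.28
eef_pos: [551.0, -106.4, 476.9]
tool_rot: [0.232, 0.973, 0.0, -0.003]
contact_force: [0.5, -0.7, -0.3]
width: 0.247
grasp_force: 30.0
```

Call:
send_rows:
  xyz:
    - [0.18,0.94,0]
    - [0.18,0.94,0]
    - [0.18,0.94,0]
    - [0.18,0.94,0]
    - [0.18,0.94,0]
  twist: [0,0,0,0,0]
  jaw: [18,18,18,18,18]

```text
time: 5.7
eef_pos: [603.7, 77.8, 476.7]
tool_rot: [0.232, 0.973, -0.001, -0.003]
contact_force: [-0.0, -0.6, -0.8]
width: 0.251
grasp_force: 30.0
```

Call:
send_rows:
  xyz:
    - [0.18,0.94,0]
    - [0.18,0.94,0]
    - [0,0,0]
    - [0,0,0]
    - [0,0,0]
  twist: [0,0,0,0,0]
  jaw: [18,18,18,18,18]

```text
time: 6.12
eef_pos: [624.7, 149.2, 477.7]
tool_rot: [0.232, 0.973, -0.001, -0.002]
contact_force: [0.1, -0.2, -1.7]
width: 0.249
grasp_force: 30.0
```

```bash
python3 - <<'E'
from h import *
for _ in range(2): p=capture("wrist")
save(p,"w4");s=sense();e=s["eef_pos"];print(e,s["tool_rot"],s["width"],s["grasp_force"])
print("foot exp px",proj(p,[e[0],e[1],e[2]-301]),"mouth",[(r["score"],r["point"][1]*640,r["point"][0]*480,onz(p,(r["point"][1]*640,r["point"][0]*480),124)) for r in place_of("hinge_mouth",p)[:2]],"axis at 124 px",proj(p,[e[0],e[1],124]))
E
```

```text
[624.79434238 148.25231152 479.1637039 ] [ 2.32528982e-01  9.72588734e-01 -5.07425946e-04 -1.08180757e-03] 0.24810150105235376 29.993161261081696
foot exp px [319.16834092 239.10515344] mouth [(0.76, 325.632, 221.61599999999999, array([628.73253565, 152.15965965, 124.        ]))] axis at 124 px [319.15946399 219.52957246]
```

View pics/w4.png

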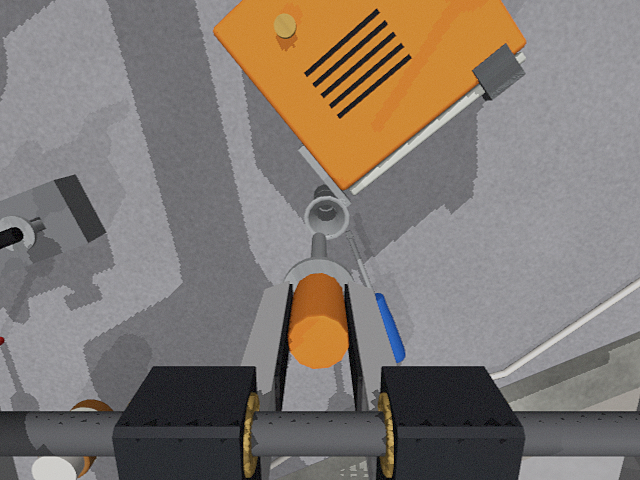

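The funnel ring spans columns 304–349 and rows 196–238, centred at about (326,217). The pin axis at rim height projects to (319,219), so I shift about 6 mm along tool y and 2 mm along x, go down partway, and look again.

Call:
send_rows:
  xyz:
    - [0.04,0.14,0.4]
    - [0,0,0.4]
    - [0,0,0]
    - [0,0,0]
  twist: [0,0,0,0]
  jaw: [18,18,18,18]

```text
time: 6.6
eef_pos: [625.9, 154.2, 447.7]
tool_rot: [0.232, 0.973, -0.0, -0.001]
contact_force: [-0.9, 0.2, -1.2]
width: 0.251
grasp_force: 30.0
```

```bash
python3 - <<'E'
from h import *
for _ in range(2): p=capture("wrist")
s=sense();e=s["eef_pos"];print(e,s["tool_rot"])
a=proj(p,[e[0],e[1],124]);print("foot px",proj(p,[e[0],e[1],e[2]-301]),"axis124",a)
c=p["color"].copy()
th=np.linspace(0,2*np.pi,60)
big=cv2.resize(c[160:280,250:410],(800,600),interpolation=cv2.INTER_CUBIC)
for q in th:
    x=proj(p,[e[0]+15*np.cos(q),e[1]+15*np.sin(q),124]);x=((x-[250,160]+.5)*5).astype(int);cv2.circle(big,tuple(int(v) for v in x),1,(0,255,0),-1)
cv2.imwrite("pics/w5.png",big[:,:,::-1])
t=capture("top");sc=capture("scene");save(sc,"s5")
E
```

```text
[626.19273846 154.49534812 449.77592626] [2.32279933e-01 9.72648721e-01 1.66411164e-04 6.85747103e-04]
foot px [318.9566378  237.77611378] axis124 [318.89951831 228.0245141 ]
```

View pics/w5.png

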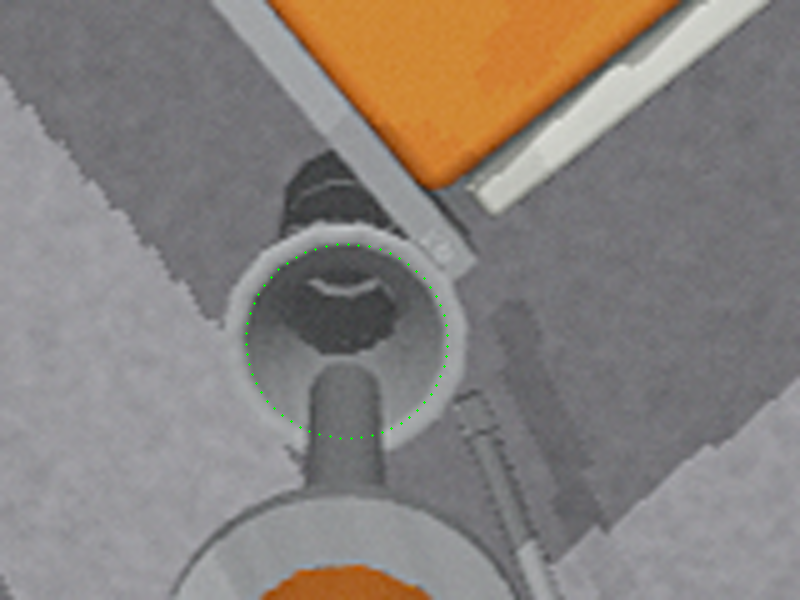

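The predicted 15 mm ring at the pin axis (green) lies on the funnel's inner rim at crop (346,341), and the shank is inside it. It's aligned, so I insert step by step.

Call:
send_rows:
  xyz:
    - [0,0,0.4]
    - [0,0,0.4]
    - [0,0,0.3]
    - [0,0,0.3]
    - [0,0,0]
  twist: [0,0,0,0,0]
  jaw: [18,18,18,18,18]

```text
time: 7.22
eef_pos: [625.5, 155.1, 389.8]
tool_rot: [0.232, 0.973, -0.001, -0.002]
contact_force: [-0.2, 0.4, -2.2]
width: 0.247
grasp_force: 30.0
```

Call:
send_rows:
  xyz:
    - [0,0,0.25]
    - [0,0,0.25]
    - [0,0,0.25]
    - [0,0,0.25]
    - [0,0,0]
  twist: [0,0,0,0,0]
  jaw: [18,18,18,18,18]

```text
time: 7.63
eef_pos: [625.4, 155.1, 349.5]
tool_rot: [0.232, 0.973, -0.001, -0.002]
contact_force: [-0.0, 0.1, -1.9]
width: 0.25
grasp_force: 30.0
```

Call:
send_rows:
  xyz:
    - [0,0,0.15]
    - [0,0,0.1]
    - [0,0,0.05]
    - [0,0,0.05]
    - [0,0,0]
  twist: [0,0,0,0,0]
  jaw: [18,18,18,18,18]

```text
time: 8.05
eef_pos: [626.0, 155.2, 338.4]
tool_rot: [0.232, 0.973, -0.0, -0.0]
contact_force: [0.6, 0.1, -1.5]
width: 0.25
grasp_force: 30.0
```

Call:
send_rows:
  xyz:
    - [0,0,0.04]
    - [0,0,0.03]
    - [0,0,0]
    - [0,0,0]
  twist: [0,0,0,0]
  jaw: [18,18,18,18]

```text
time: 8.38
eef_pos: [626.0, 155.2, 335.9]
tool_rot: [0.232, 0.973, 0.0, 0.0]
contact_force: [-0.1, 0.4, -1.2]
width: 0.251
grasp_force: 30.0
```

Call:
send_rows:
  xyz:
    - [0,0,0.03]
    - [0,0,0.02]
    - [0,0,0]
    - [0,0,0]
  twist: [0,0,0,0]
  jaw: [18,18,18,18]

```text
time: 8.72
eef_pos: [626.3, 155.2, 335.3]
tool_rot: [0.232, 0.973, 0.0, 0.0]
contact_force: [-2.3, -0.7, 5.0]
width: 0.25
grasp_force: 30.0
```

The upward force has risen to 5 N, so the collar is on the rim. Release slowly and back off straight up.

Call:
send_rows:
  xyz:
    - [0,0,0]
    - [0,0,0]
    - [0,0,0]
    - [0,0,0]
    - [0,0,0]
  twist: [0,0,0,0,0]
  jaw: [30,40,60,60,60]

```text
time: 9.13
eef_pos: [626.0, 155.2, 333.6]
tool_rot: [0.232, 0.973, -0.0, -0.0]
contact_force: [-0.3, 1.2, 0.9]
width: 0.567
grasp_force: 0.0
```

Call:
send_rows:
  xyz:
    - [0,0,-0.2]
    - [0,0,-0.5]
    - [0,0,-0.8]
    - [0,0,-0.9]
    - [0,0,-0.9]
  twist: [0,0,0,0,0]
  jaw: [60,60,60,60,60]

```text
time: 9.55
eef_pos: [625.7, 155.2, 467.4]
tool_rot: [0.232, 0.973, -0.0, -0.0]
contact_force: [1.0, -0.0, 0.6]
width: 0.639
grasp_force: 0.0
```

Call:
send_rows:
  xyz:
    - [0,0,0]
    - [0,0,0]
    - [0,0,0]
  twist: [0,0,0]
  jaw: [60,60,60]

```text
time: 9.8
eef_pos: [625.9, 155.2, 465.6]
tool_rot: [0.232, 0.973, -0.0, -0.0]
contact_force: [-0.2, 0.7, 0.3]
width: 0.641
grasp_force: 0.0
```

```bash
python3 - <<'E'
from h import *
w=capture("wrist");sc=capture("scene")
a=cv2.resize(w["color"],(400,300));x=sc["color"][60:240,360:600];b=cv2.resize(x,(400,300),interpolation=cv2.INTER_CUBIC)
cv2.imwrite("pics/end.png",np.hstack([a,b])[:,:,::-1]);print(sense()["eef_pos"],sense()["contact_force"])
for z in(128,173): print(proj(sc,[626,154.5,z]))
E
```

```text
[625.77344965 155.15655777 463.81537047] [ 0.1373061  -0.08965386 -0.28422381]
[459.12161311 170.41741919]
[467.1410526 150.8613429]
```

View pics/end.png

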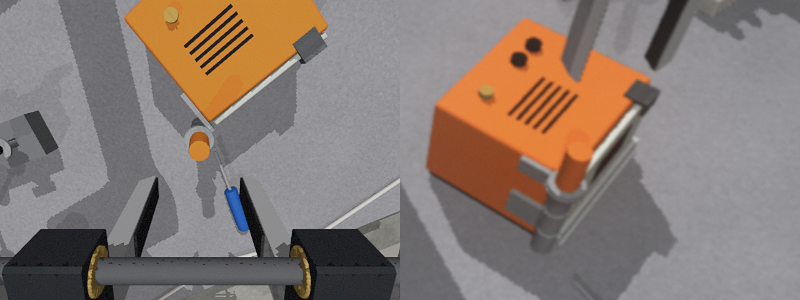

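The pin stands upright with its collar on the funnel, the knob at wrist crop (200,148), and the lid is in place against the box. The gripper is clear, so I'm handing in.

```bash
python3 -c "
from rig import *
print(sign_off())"
```

```text
the job is handed in; nothing more can be done
None
```

The orange-knobbed pin is through the hinge knuckles with its collar on the top knuckle's mouth, the gripper has let go and is clear, the lid looks unmoved in the last picture, and the job is handed in at about 10 s on the robot's clock.

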